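# Draw the spare drying rod out from under the half-lid and hold it up

## Robot

A 6-joint arm with a two-finger parallel gripper is mounted at the origin on the work surface. World frame = base frame: x ahead of the robot, y to its left, z up, the work surface at z = 0. Lengths are in m, angles in rad, forces in N, time in s.
With the tool pointing down it reaches from about 0.325 to 0.85 m from the base axis. Payload 4.4 kg.
Tool frame: the origin (TCP) lies at the very end of the fingers, on their centre line; the grasp point (between the pads) lies bot.hold_point_z behind it (bot.hold_point_z is the distance from the TCP to the grasp point, in m); z points along the fingers, y is the line along which they close (so a half turn about z gives the same grasp; the last joint's range is limited). The gripper opens to 94 mm and grips with 3 to 60 N. Pads are 16 mm wide; open, the fingers measure 119 mm over their backs; the gripper's body (75 mm by 177 mm) begins 78 mm behind the grasp point.
Start: joints at [-1.413, 0.207, 1.542, -0, 1.393, -0.15], TCP at [0.175, -0.548, 0.205] pointing down, gripper open.
Joint ranges: [-2.73, 2.73], [-0.86, 2.22], [0.23, 2.46], [-1.11, 4.25], [0.08, 2.63], [-2.82, 2.82]. Speed limits (rad/s): [2.79, 2.79, 3.14, 3.14, 3.14, 3.14].

## Interface

Orientations are given as [roll, pitch, yaw] about the fixed x, y, z axes, in that order (R = Rz(yaw) Ry(pitch) Rx(roll)).
In Python, from bench import bot gives the robot as it stands.
- The arm moves only by the tool play_rows, never from a script. Its arguments are lists of equal length, an entry for each row: "linear": the shift along the tool's x, y, z scaled (see below), a list of three; "rot": the turn, a rotation vector about the tool's x, y, z scaled (see below), a list of three. In form: {"linear": [[x, y, z], ...], "rot": [[ax, ay, az], ...]}. A call has 1 to 8 rows; each row is the pose to reach, as a shift and turn from the pose commanded when the call began, along the tool's axes at that moment, turning the shorter way round; what a row does not reach only later rows make up. The controller multiplies each number of a shift by 0.3 m and each number of a turn by pi rad. A row lasts 1/10 s, in which the tool goes at most 50 mm and 8.59 degrees, less where a joint would pass 70% of its speed; a pose out of reach is approached as far as the arm can. A call with a number of a shift or a turn outside -1 to 1 is refused whole. A call with a gripper value outside its range is refused whole. "fingers" is the gripper command: -1 is shut, 1 is fully open, values between are in proportion, set as the call begins (left out, the last holds). The fingers move at their own pace and stop on an object; "grip_force" is the grip in N (left out, the last holds). Time passes only in rows, so rows that repeat a pose let the fingers close. It gives the time, the measured TCP pose, the force, the opening and the grip force at its end, in the units of the state.
- bot.get_obs(): the state, without advancing time (a new reading comes with each control period).
- bot.get_image(name): name is "scene" or "top"; returns the picture (384x512x3 uint8, red, green, blue); there is no depth.
- bot.get_calibration(name): a dict with "fx", "fy", "cx", "cy" (pixels), "dist" ([k1, k2, p1, p2, k3] as OpenCV has them; the pictures are not rectified), "position" and "orientation" of the camera in the world. Camera axes: x right, y down, z forward; pixel columns grow to the right and rows downward; lengths in m; the calibration is good to about 2 mm. A picture is of the moment at which its call begins. get_calibration takes no time and is no camera call.
- bot.finish_job(): hands the job in; it is judged then, once.
The state is a dict: "time_s": time; "qpos": joint angles; "qd": joint speeds; "joint_torque": joint torques, N m; "ee_pos": TCP position; "ee_rot": TCP orientation; "ft_force": force on the tool from outside, world axes, zero at the start; "moment": the same for the moment, N m; "finger_gap": opening from 0.0 (shut) to 1.0 (fully open); "grasp_force": force on a finger pad.
Only numpy, scipy, OpenCV 4.12 (cv2) and the standard library are available. Lean on these libraries where they do the work, as an engineer would, in place of code of your own. Each camera call takes 0.05 s, during which the arm holds its last target. There are 200 camera calls.

## Task

The spare drying rod lies in the teal storage box, half of it under the part of the lid that is fixed shut. Swing the other half-lid up by its bar handle until it leans back past upright and leave it open; then grip the rod, tilt its free end up through the opening and draw it out slantwise from under the fixed half. Finish while still holding the rod still and level in the gripper, clear of the lid and wholly at least 5 cm above the box's rim, ready to be taken; do not let go of it, and do not disturb the tub on the box or the other things on the table.

Things in the scene. Friction and masses are not known exactly. Their poses are not given: they have to be found in the camera images.
- hinge (a point): middle of the hinge line across the box, 117.5 mm above the table, axes as box. On its -y side the clear half-lid is fixed shut (underside at the rim, 115 mm; its edge 3 mm from the hinge line). On its +y side the other half-lid swings up about the x axis through this point.
- lid (a joint): angle of the swinging half-lid: 0 shut, 1.57 standing upright, stop at 2.1 rad (leaning back over the fixed half). A stiff hinge: it stays at any angle, and takes about 1 to 3 N at the handle.
- lid_handle (a point): middle of the swinging half-lid's handle: a white round bar 10 mm thick, 110 mm long, parallel to the hinge, 240 mm from the hinge line in the lid's plane, on two arms, with a 35 mm open gap between bar and lid edge. Shut, it sticks out past the box's end at 117.5 mm above the table (up to 36 mm higher when ajar).
- rod_mid (a point): centre of the drying rod: beech bar along its y axis, 330 mm long with a grey socket on each end. Bar 20 mm wide, 24 high; sockets (last 27 mm) 25 wide, 27 high; 0.1 to 0.18 kg. At the start it lies on the ribs, centre 40 mm above the table, y within 15 mm and x within 20 mm of the hinge's middle, about half under the fixed half-lid; longer than the open half, even cornerwise.
- rod_outer (a point): middle of the rod's end face at its +y end, which lies under the swinging half-lid at the start
- rod_inner (a point): middle of the rod's end face at its -y end, which lies under the fixed half-lid at the start
- tub: white tub with orange lid, 90 mm wide, 108 mm high, standing loose on the fixed half-lid; origin at the centre of its underside
- spray: blue spray bottle with white head, 84 mm wide, 213 mm high, loose on the table; origin at the centre of its underside
- bleach: white bottle with blue cap, 84 mm wide, 220 mm high, loose; origin at the centre of its underside
- softener: clear bottle with red label, 76 mm wide, 190 mm high, loose; origin at the centre of its underside
- iron: steam iron lying flat, 250 x 116 mm, 142 mm high, loose; origin under its middle
- scoop: blue measuring cup, 70 mm wide, 55 mm high, loose; origin at the centre of its underside
- box: shallow teal storage box, does not move; origin on the table below hinge: y along its length to the end that opens, x across, z up. Outside x -130 to +130, y -220 to +200 mm; walls 5 mm, rim 115 mm above the table. Floor 8 mm thick, with two 12 mm wide cross ribs at y = -90 and +125 reaching 28 mm above the table. Clear 5 mm half-lids lie on the rim.
- rod: the drying rod; origin 13.5 mm below rod_mid, same axes
Mind the look-alikes: they are no part of the job. Leave any black or green look-alike of the tub alone.

How it is judged:
By the outcome, as a careful person would: the job done as asked, in the order asked, and still so for the second after the job is handed in, while the arm keeps its last pose, push and grip.
It also fails if it takes over 64 s, if anything falls off the work surface, if the arm or the gripper's body presses on something with over 40 N, if the wrist force passes 120 N, or if a joint passes its speed limit or range.

## Working session

There is one attempt and no reset: what is moved stays moved. The work goes in short steps, Python scripts to look and compute and a tool call to move; the robot and the scene stay as the last step left them, time stands still between calls to the robot, and variables do not carry over. Pictures are saved under pics/ and viewed, at most 10 in all, crops included, and the job is handed in when it is done.

Besides the shell and the picture viewer there is one more tool, called in YAML: its name, and indented under it one key for each argument. play_rows: Moves the arm, as the interface text tells. Its arguments: {"type":"object","properties":{"linear":{"type":"array"},"rot":{"type":"array"},"fingers":{"type":"number"},"grip_force":{"type":"number"}},"required":["linear","rot"]}

```bash
mkdir -p pics; ls; python3 - <<'E'
from bench import bot
import cv2,json
for n in("scene","top"):
    cv2.imwrite(f"pics/{n}0.png",bot.get_image(n)[:,:,::-1]); print(n,bot.get_calibration(n))
print(bot.get_obs(),bot.hold_point_z)
E
```

```text
pics
scene {'fx': 485.7081165924667, 'fy': 485.7081165924667, 'cx': 253.29611547641818, 'cy': 203.3136362344238, 'dist': array([0.07010286, 0.        , 0.        , 0.        , 0.        ]), 'position': array([1.57561824, 1.09745842, 1.24041524]), 'orientation': array([-2.21161055e+00, -2.28660046e-03,  2.31716792e+00])}
top {'fx': 427.50857567073115, 'fy': 427.50857567073115, 'cx': 249.71920648648205, 'cy': 200.57167048096656, 'dist': array([-0.07547247,  0.        ,  0.        ,  0.        ,  0.        ]), 'position': array([0.14589632, 0.05420435, 1.46640789]), 'orientation': array([-2.91746839,  0.00595393, -1.692296  ])}
{'time_s': 0.1, 'qpos': array([-1.41249719e+00,  2.07320540e-01,  1.54277357e+00, -3.93175333e-05,
        1.39350442e+00, -1.50487414e-01]), 'qd': array([ 0.00136018, -0.00324192, -0.00223667,  0.00079   ,  0.00204945,
       -0.00155326]), 'joint_torque': array([-1.45228369e-04, -3.71864426e+01, -2.82292682e+01,  6.99323346e-02,
        3.11395456e-02, -5.41532813e-05]), 'ee_pos': array([ 0.17461337, -0.54709476,  0.20443281]), 'ee_rot': array([-3.13960364e+00, -2.62472139e-04,  3.08793258e-01]), 'ft_force': array([-0.54706572,  0.13780347,  0.24195604]), 'moment': array([-0.0321921 , -0.00889704, -0.00895306]), 'grasp_force': 0.0, 'finger_gap': 0.997110073528802} 0.0188
```

View pics/scene0.png

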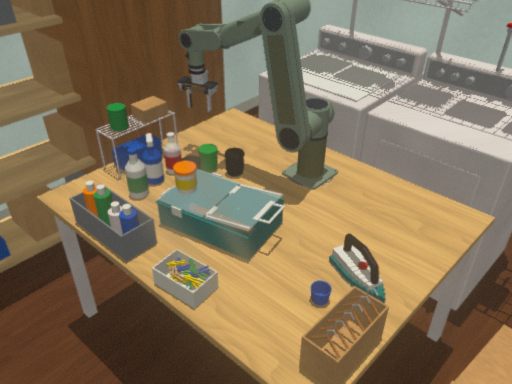

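View pics/top0.png

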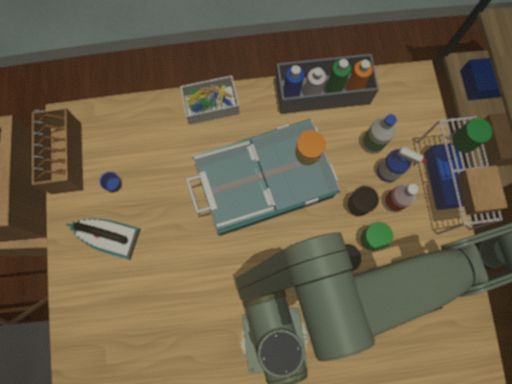

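The box's corners in the top view are near (193,158), (308,123), (338,185) and (222,230). The handle is at about (197,195), the orange tub at (311,145), and the rod shows faintly at about (240,185). Next I'll enlarge the crops.

```bash
python3 - <<'E'
import cv2,numpy as np
a=cv2.imread("pics/top0.png")[105:240,180:350]; b=cv2.imread("pics/scene0.png")[150:260,150:290]
a=cv2.resize(a,None,fx=4.4,fy=4.4,interpolation=3)
b=cv2.resize(b,None,fx=5,fy=5,interpolation=3)
cv2.imwrite("pics/topc.png",a);cv2.imwrite("pics/scenec.png",b)
E
```

```text
(no output)
```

View pics/topc.png

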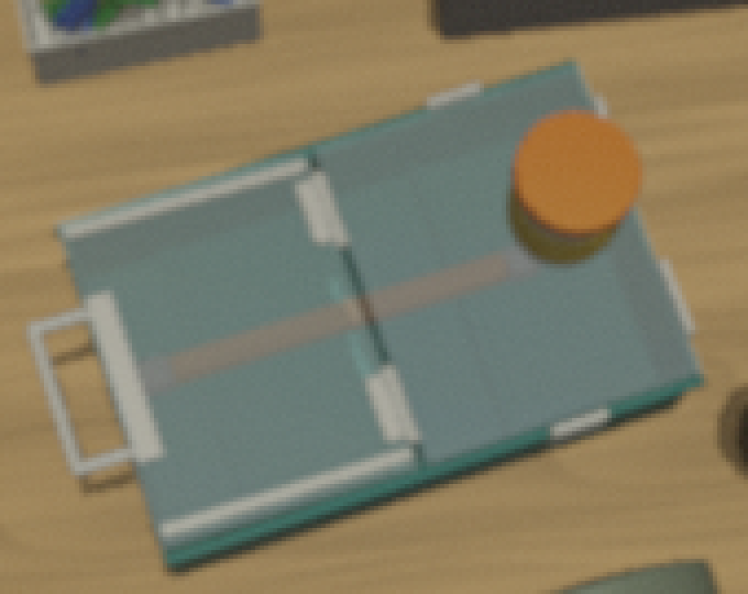

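View pics/scenec.png

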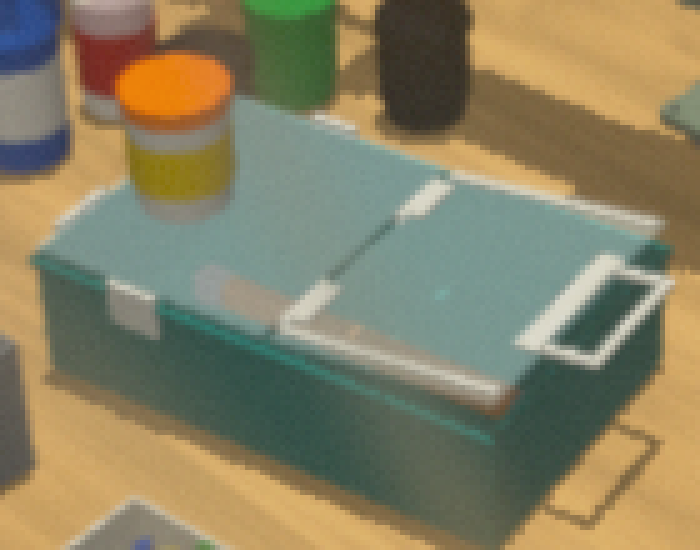

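The top crop shows the bar's ends at (38,325) and (85,472), and the hinge line from (313,158) to (415,460). The rod runs from about (143,376) to (535,262), with the tub at (577,172). The only tub on the box is the orange-lidded one; the black and green ones at (363,200) and (378,236) are look-alikes on the table. Now I'll cast rays.

```bash
cat > h.py <<'E'
import numpy as np,cv2
from scipy.spatial.transform import Rotation as R
from bench import bot
def ray(n,uv,z):
    c=bot.get_calibration(n);K=np.array([[c['fx'],0,c['cx']],[0,c['fy'],c['cy']],[0,0,1]])
    p=cv2.undistortPoints(np.array(uv,float).reshape(-1,1,2),K,c['dist']).reshape(-1,2)
    d=R.from_euler('xyz',c['orientation']).apply(np.c_[p,np.ones(len(p))]); o=c['position']
    return o+d*((z-o[2])/d[:,2])[:,None]
E
python3 - <<'E'
from h import *
np.set_printoptions(precision=4,suppress=True)
t=lambda *a:np.array(a)/4.4+[180,105]-.4
s=lambda *a:np.array(a)/5+[150,150]-.4
print("rimc",ray('top',t([60,232],[575,63],[700,380],[168,570]),.117))
b=ray('top',t([38,325],[80,474]),.1175);print("bar",b,b.mean(0),np.linalg.norm(b[0]-b[1]))
hg=ray('top',t([313,155],[418,460]),.12);print("hinge",hg,hg.mean(0),np.linalg.norm(hg[0]-hg[1]))
r=ray('top',t([143,376],[535,262]),.053);print("rod",r,r.mean(0),np.linalg.norm(r[0]-r[1]))
print("scene bar",ray('scene',s([672,283],[598,362]),.1175))
print("scene hinge",ray('scene',s([445,175],[282,330]),.12))
print("scene rim",ray('scene',s([35,260],[500,440],[665,245]),.115))
E
```

```text
rimc [[ 0.6216  0.1934  0.117 ]
 [ 0.7094 -0.2138  0.117 ]
 [ 0.4486 -0.2669  0.117 ]
 [ 0.3558  0.1391  0.117 ]]
bar [[0.5507 0.2163 0.1175]
 [0.434  0.1957 0.1175]] [0.4924 0.206  0.1175] 0.11850000770387231
hinge [[ 0.6579 -0.0037  0.12  ]
 [ 0.4137 -0.051   0.12  ]] [ 0.5358 -0.0273  0.12  ] 0.2487829177915119
rod [[ 0.519   0.1465  0.053 ]
 [ 0.5733 -0.169   0.053 ]] [ 0.5462 -0.0112  0.053 ] 0.32013508994115825
scene bar [[0.4019 0.1759 0.1175]
 [0.513  0.1979 0.1175]]
scene hinge [[ 0.4182 -0.0509  0.12  ]
 [ 0.6473  0.0023  0.12  ]]
scene rim [[ 0.7135 -0.2075  0.115 ]
 [ 0.624   0.203   0.115 ]
 [ 0.3649  0.138   0.115 ]]
```

```bash
cat >> h.py <<'E'
H=np.array([.534,-.026,.1175]);YAW=.213
Rb=R.from_euler('z',YAW)
def bw(p): return H*[1,1,0]+Rb.apply(np.asarray(p,float))   # box frame -> world
DOWN=R.from_euler('xyz',[np.pi,0,YAW])
def plan(ts):
    o=bot.get_obs();p=o['ee_pos'];r=R.from_euler('xyz',o['ee_rot'])
    L=[r.inv().apply(t-p)/.3 for t,_ in ts];A=[(r.inv()*q).as_rotvec()/np.pi for _,q in ts]
    print("t",o['time_s'],"p",p.round(4),"F",o['ft_force'].round(1))
    print([[round(float(x),3) for x in l] for l in L]);print([[round(float(x),3) for x in l] for l in A])
E
python3 - <<'E'
from h import *
b=ray('top',np.array([[313.,145]]),.225);print("tub box frame",Rb.inv().apply(b-H))
# bar z by triangulation
for z in(.12,.13,.14,.15,.16):print(z,ray('top',[[192.8,195.4]],z)[0],ray('scene',[[276.6,214]],z)[0])
V=np.array
plan([(V([.30,-.45,.38]),DOWN),(V([.45,-.2,.38]),DOWN)])
E
```

```text
tub box frame [[ 0.00879715 -0.16680921  0.1075    ]]
0.12 [0.4912662  0.20626043 0.12      ] [0.46065048 0.18874514 0.12      ]
0.13 [0.48870108 0.20513108 0.13      ] [0.47060186 0.19685565 0.13      ]
0.14 [0.48613596 0.20400173 0.14      ] [0.48055324 0.20496615 0.14      ]
0.15 [0.48357084 0.20287239 0.15      ] [0.49050462 0.21307666 0.15      ]
0.16 [0.48100572 0.20174304 0.16      ] [0.500456   0.22118716 0.16      ]
t 0.1 p [ 0.1746 -0.5471  0.2044] F [-0.5  0.1  0.2]
[[0.497, -0.182, -0.585], [1.226, -0.824, -0.583]]
[[-0.001, -0.0, 0.03], [-0.001, -0.0, 0.03]]
```

play_rows:
  linear:
    - [0.0,0.0,-0.17]
    - [0.1,-0.04,-0.34]
    - [0.25,-0.1,-0.5]
    - [0.4,-0.15,-0.58]
    - [0.5,-0.2,-0.58]
    - [0.65,-0.3,-0.58]
    - [0.8,-0.4,-0.58]
    - [0.9,-0.5,-0.58]
  rot:
    - [0,0,0]
    - [0,0,0.01]
    - [0,0,0.02]
    - [0,0,0.03]
    - [0,0,0.03]
    - [0,0,0.03]
    - [0,0,0.03]
    - [0,0,0.03]
  fingers: -0.3
  grip_force: 15

```text
time_s: 0.9
ee_pos: [0.3815, -0.3312, 0.379]
ee_rot: [-3.141, -0.0, 0.214]
ft_force: [1.1, -0.6, -0.1]
finger_gap: 0.372
grasp_force: 0.0
```

```bash
python3 - <<'E'
from h import *
V=np.array
plan([(V([.485,.0,.36]),DOWN),(V([.485,.206,.22]),DOWN)])
E
```

```text
t 0.9 p [ 0.3815 -0.3312  0.379 ] F [ 1.1 -0.6 -0.1]
[[0.572, -1.005, 0.064], [0.718, -1.676, 0.531]]
[[-0.0, -0.0, 0.0], [-0.0, -0.0, 0.0]]
```

play_rows:
  linear:
    - [0.57,-0.98,0.06]
    - [0.57,-0.98,0.06]
    - [0.57,-0.98,0.06]
    - [0.57,-0.98,0.06]
    - [0.57,-0.98,0.06]
    - [0.57,-0.98,0.06]
    - [0.57,-0.98,0.06]
    - [0.57,-0.98,0.06]
  rot:
    - [0,0,0]
    - [0,0,0]
    - [0,0,0]
    - [0,0,0]
    - [0,0,0]
    - [0,0,0]
    - [0,0,0]
    - [0,0,0]

```text
time_s: 1.7
ee_pos: [0.485, -0.0046, 0.3604]
ee_rot: [-3.139, 0.001, 0.222]
ft_force: [-1.1, -0.9, -0.7]
finger_gap: 0.349
grasp_force: 0.0
```

```bash
python3 - <<'E'
from h import *
V=np.array
plan([(V([.485,.206,.22]),DOWN)])
E
```

```text
t 1.7 p [ 0.485  -0.0046  0.3604] F [-1.1 -0.9 -0.7]
[[0.155, -0.684, 0.469]]
[[-0.001, 0.0, 0.003]]
```

play_rows:
  linear:
    - [0.155,-0.68,0.1]
    - [0.155,-0.68,0.2]
    - [0.155,-0.68,0.3]
    - [0.155,-0.68,0.4]
    - [0.155,-0.68,0.465]
    - [0.155,-0.68,0.465]
    - [0.155,-0.68,0.465]
    - [0.155,-0.68,0.465]
  rot:
    - [0,0,0]
    - [0,0,0]
    - [0,0,0]
    - [0,0,0]
    - [0,0,0]
    - [0,0,0]
    - [0,0,0]
    - [0,0,0]

```text
time_s: 2.5
ee_pos: [0.4881, 0.199, 0.2233]
ee_rot: [3.141, -0.002, 0.214]
ft_force: [-0.4, -0.6, 1.3]
finger_gap: 0.351
grasp_force: 0.0
```

```bash
python3 - <<'E'
from h import *
V=np.array
plan([(V([.485,.206,.126]),DOWN)])
a=bot.get_image("top")[130:250,160:280,::-1];b=bot.get_image("scene")[120:250,210:330,::-1]
cv2.imwrite("pics/h1.png",np.hstack([cv2.resize(a,(400,400),interpolation=3),cv2.resize(b,(370,400),interpolation=3)]))
E
```

```text
t 2.5 p [0.4881 0.199  0.2233] F [-0.4 -0.6  1.3]
[[-0.006, -0.025, 0.324]]
[[0.0, -0.001, 0.0]]
```

View pics/h1.png

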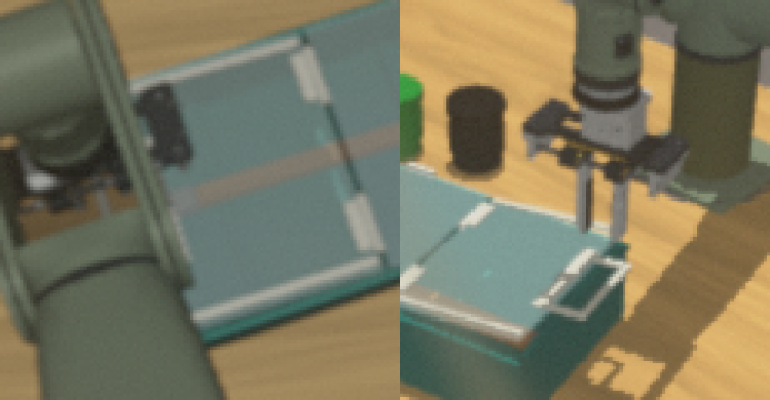

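The fingers are above the handle: tips at (585,232) and (618,237) in the crop, with the outer bar from (627,264) to (580,316), so they line up. I'll go down and close.

play_rows:
  linear:
    - [-0.006,-0.025,0.1]
    - [-0.006,-0.025,0.18]
    - [-0.006,-0.025,0.24]
    - [-0.006,-0.025,0.28]
    - [-0.006,-0.025,0.31]
    - [-0.006,-0.025,0.324]
    - [-0.006,-0.025,0.324]
    - [-0.006,-0.025,0.324]
  rot:
    - [0,0,0]
    - [0,0,0]
    - [0,0,0]
    - [0,0,0]
    - [0,0,0]
    - [0,0,0]
    - [0,0,0]
    - [0,0,0]

```text
time_s: 3.4
ee_pos: [0.4843, 0.2071, 0.1256]
ee_rot: [-3.142, -0.002, 0.214]
ft_force: [-1.1, 0.3, 1.1]
finger_gap: 0.345
grasp_force: 0.0
```

play_rows:
  linear:
    - [0,0,0]
    - [0,0,0]
    - [0,0,0]
    - [0,0,0]
    - [0,0,0]
    - [0,0,0]
  rot:
    - [0,0,0]
    - [0,0,0]
    - [0,0,0]
    - [0,0,0]
    - [0,0,0]
    - [0,0,0]
  fingers: -1
  grip_force: 15

```text
time_s: 4.0
ee_pos: [0.4844, 0.2049, 0.1249]
ee_rot: [3.137, -0.0, 0.215]
ft_force: [0.9, -5.5, -0.5]
finger_gap: 0.097
grasp_force: 15.0
```

```bash
cat >> h.py <<'E'
def arc(a,b,n=8,q=DOWN):
    p=bot.get_obs()['ee_pos'];y=Rb.apply([0,1,0]);z=np.array([0,0,1.])
    plan([(p+.24*((np.cos(t)-np.cos(a))*y+(np.sin(t)-np.sin(a))*z),q) for t in np.linspace(a,b,n+1)[1:]])
E
python3 -c "
from h import *
print(Rb.inv().apply(bot.get_obs()['ee_pos']-H))
arc(.106,.5)"
```

```text
[0.00027398 0.23613604 0.00738261]
t 4.0 p [0.4844 0.2049 0.1249] F [ 0.9 -5.5 -0.5]
[[0.0, 0.005, -0.039], [0.0, 0.013, -0.078], [0.0, 0.022, -0.116], [0.0, 0.033, -0.154], [0.0, 0.045, -0.191], [-0.0, 0.06, -0.228], [-0.0, 0.077, -0.264], [-0.0, 0.095, -0.298]]
[[0.001, -0.0, 0.001], [0.001, -0.0, 0.001], [0.001, -0.0, 0.001], [0.001, -0.0, 0.001], [0.001, -0.0, 0.001], [0.001, -0.0, 0.001], [0.001, -0.0, 0.001], [0.001, -0.0, 0.001]]
```

play_rows:
  linear:
    - [0,0.005,-0.039]
    - [0,0.013,-0.078]
    - [0,0.022,-0.116]
    - [0,0.033,-0.154]
    - [0,0.045,-0.191]
    - [0,0.06,-0.228]
    - [0,0.077,-0.264]
    - [0,0.095,-0.298]
  rot:
    - [0,0,0]
    - [0,0,0]
    - [0,0,0]
    - [0,0,0]
    - [0,0,0]
    - [0,0,0]
    - [0,0,0]
    - [0,0,0]

```text
time_s: 4.8
ee_pos: [0.4896, 0.178, 0.214]
ee_rot: [3.14, 0.001, 0.214]
ft_force: [2.8, -4.9, -5.7]
finger_gap: 0.1
grasp_force: 15.0
```

```bash
python3 - <<'E'
from h import *
o=bot.get_obs();v=Rb.inv().apply(o['ee_pos']-H)+[0,0,.0188];print(v,np.hypot(v[1],v[2]),np.arctan2(v[2],v[1]),o['ft_force'],o['finger_gap'])
arc(np.arctan2(v[2],v[1]),1.0)
E
```

```text
[-0.00029837  0.20879477  0.11526955] 0.23850015592936433 0.504431865683902 [ 2.8489868  -4.92232257 -5.72124904] 0.09987873727956581
t 4.8 p [0.4896 0.178  0.214 ] F [ 2.8 -4.9 -5.7]
[[-0.0, 0.025, -0.043], [-0.0, 0.053, -0.084], [-0.0, 0.084, -0.123], [-0.0, 0.116, -0.16], [-0.0, 0.151, -0.195], [-0.0, 0.189, -0.228], [-0.001, 0.228, -0.258], [-0.001, 0.269, -0.286]]
[[0.0, 0.0, 0.0], [0.0, 0.0, 0.0], [0.0, 0.0, 0.0], [0.0, 0.0, 0.0], [0.0, 0.0, 0.0], [0.0, 0.0, 0.0], [0.0, 0.0, 0.0], [0.0, 0.0, 0.0]]
```

play_rows:
  linear:
    - [0,0.025,-0.043]
    - [0,0.053,-0.084]
    - [0,0.084,-0.123]
    - [0,0.116,-0.16]
    - [0,0.151,-0.195]
    - [0,0.189,-0.228]
    - [0,0.228,-0.258]
    - [0,0.269,-0.286]
  rot:
    - [0,0,0]
    - [0,0,0]
    - [0,0,0]
    - [0,0,0]
    - [0,0,0]
    - [0,0,0]
    - [0,0,0]
    - [0,0,0]

```text
time_s: 5.6
ee_pos: [0.5059, 0.1015, 0.3021]
ee_rot: [-3.137, 0.0, 0.216]
ft_force: [-5.0, 3.5, 3.2]
finger_gap: 0.097
grasp_force: 15.0
```

```bash
python3 - <<'E'
from h import *
o=bot.get_obs();v=Rb.inv().apply(o['ee_pos']-H)+[0,0,.0188];print(v,np.hypot(v[1],v[2]),np.arctan2(v[2],v[1]),o['ft_force'],o['finger_gap'])
arc(np.arctan2(v[2],v[1]),1.5)
E
```

```text
[-0.00053694  0.13055485  0.20335625] 0.24165747204116603 1.0000650924229741 [-4.99184709  3.47479235  3.21588563] 0.0972080855839683
t 5.6 p [0.5059 0.1015 0.3021] F [-5.   3.5  3.2]
[[-0.0, 0.043, -0.026], [-0.0, 0.087, -0.049], [-0.0, 0.133, -0.069], [-0.001, 0.18, -0.087], [-0.001, 0.227, -0.101], [-0.001, 0.276, -0.113], [-0.001, 0.325, -0.121], [-0.001, 0.375, -0.126]]
[[-0.001, 0.0, 0.001], [-0.001, 0.0, 0.001], [-0.001, 0.0, 0.001], [-0.001, 0.0, 0.001], [-0.001, 0.0, 0.001], [-0.001, 0.0, 0.001], [-0.001, 0.0, 0.001], [-0.001, 0.0, 0.001]]
```

play_rows:
  linear:
    - [0,0.043,-0.026]
    - [0,0.087,-0.049]
    - [0,0.133,-0.069]
    - [0,0.18,-0.087]
    - [0,0.227,-0.101]
    - [0,0.276,-0.112]
    - [0,0.325,-0.12]
    - [0,0.375,-0.125]
  rot:
    - [0,0,0]
    - [0,0,0]
    - [0,0,0]
    - [0,0,0]
    - [0,0,0]
    - [0,0,0]
    - [0,0,0]
    - [0,0,0]

```text
time_s: 6.4
ee_pos: [0.53, -0.01, 0.3402]
ee_rot: [-3.141, -0.0, 0.215]
ft_force: [-5.0, 2.3, 2.6]
finger_gap: 0.1
grasp_force: 15.0
```

```bash
python3 - <<'E'
from h import *
o=bot.get_obs();v=Rb.inv().apply(o['ee_pos']-H)+[0,0,.0188];print(v,np.hypot(v[1],v[2]),np.arctan2(v[2],v[1]),o['ft_force'],o['finger_gap'])
arc(np.arctan2(v[2],v[1]),1.9)
E
```

```text
[-0.00048232  0.01650596  0.24146995] 0.2420334301367334 1.502546318253017 [-4.97911719  2.2836107   2.6124637 ] 0.1003657978929188
t 6.4 p [ 0.53   -0.01    0.3402] F [-5.   2.3  2.6]
[[-0.0, 0.04, -0.002], [-0.0, 0.079, -0.002], [-0.0, 0.119, 0.001], [-0.0, 0.159, 0.005], [-0.0, 0.198, 0.011], [-0.001, 0.237, 0.019], [-0.001, 0.275, 0.029], [-0.001, 0.313, 0.041]]
[[-0.0, -0.0, 0.001], [-0.0, -0.0, 0.001], [-0.0, -0.0, 0.001], [-0.0, -0.0, 0.001], [-0.0, -0.0, 0.001], [-0.0, -0.0, 0.001], [-0.0, -0.0, 0.001], [-0.0, -0.0, 0.001]]
```

play_rows:
  linear:
    - [0,0.04,-0.002]
    - [0,0.079,-0.002]
    - [0,0.119,0.001]
    - [0,0.159,0.005]
    - [0,0.198,0.011]
    - [0,0.237,0.019]
    - [0,0.275,0.029]
    - [0,0.313,0.041]
  rot:
    - [0,0,0]
    - [0,0,0]
    - [0,0,0]
    - [0,0,0]
    - [0,0,0]
    - [0,0,0]
    - [0,0,0]
    - [0,0,0]

```text
time_s: 7.2
ee_pos: [0.5495, -0.1025, 0.3268]
ee_rot: [3.141, 0.002, 0.214]
ft_force: [-5.8, -0.4, 2.1]
finger_gap: 0.1
grasp_force: 15.0
```

play_rows:
  linear:
    - [0,0,0]
    - [0,0,0]
    - [0,0,0]
    - [0,0,0]
  rot:
    - [0,0,0]
    - [0,0,0]
    - [0,0,0]
    - [0,0,0]
  fingers: -0.5

```text
time_s: 7.6
ee_pos: [0.5511, -0.101, 0.3258]
ee_rot: [3.141, -0.001, 0.215]
ft_force: [-0.1, -0.5, -0.3]
finger_gap: 0.251
grasp_force: 0.0
```

play_rows:
  linear:
    - [0,0,-0.08]
    - [0,0,-0.2]
    - [0,0,-0.33]
    - [0,-0.1,-0.33]
    - [0,-0.26,-0.33]
    - [0,-0.42,-0.33]
    - [0,-0.58,-0.33]
    - [0,-0.74,-0.33]
  rot:
    - [0,0,0]
    - [0,0,0]
    - [0,0,0]
    - [0,0,0]
    - [0,0,0]
    - [0,0,0]
    - [0,0,0]
    - [0,0,0]

```text
time_s: 8.4
ee_pos: [0.5028, 0.1177, 0.4246]
ee_rot: [-3.142, -0.001, 0.215]
ft_force: [0.5, -0.1, 0.1]
finger_gap: 0.25
grasp_force: 0.0
```

```bash
python3 - <<'E'
from h import *
o=bot.get_obs();print(o['ee_pos'])
a=bot.get_image("top")[105:240,170:350,::-1];b=bot.get_image("scene")[90:260,150:300,::-1]
cv2.imwrite("pics/open.png",np.vstack([cv2.resize(a,None,fx=4,fy=4,interpolation=3)]))
cv2.imwrite("pics/open2.png",cv2.resize(b,None,fx=3.5,fy=3.5,interpolation=3))
E
```

```text
[0.50279417 0.11766421 0.42461039]
```

View pics/open.png

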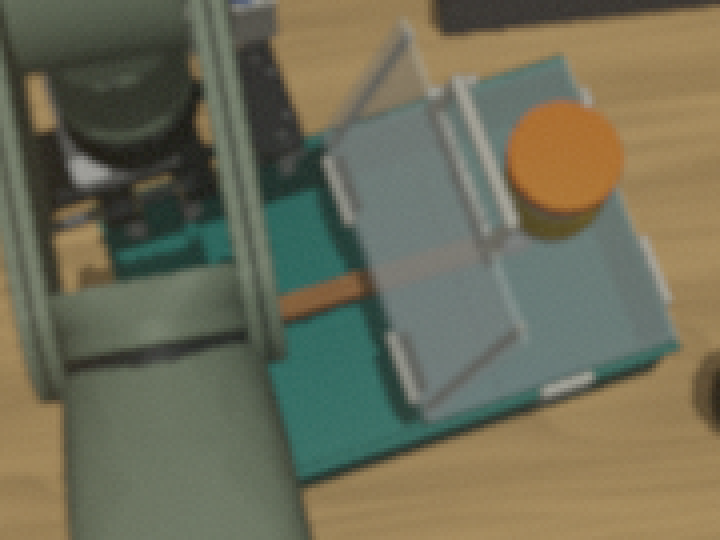

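View pics/open2.png

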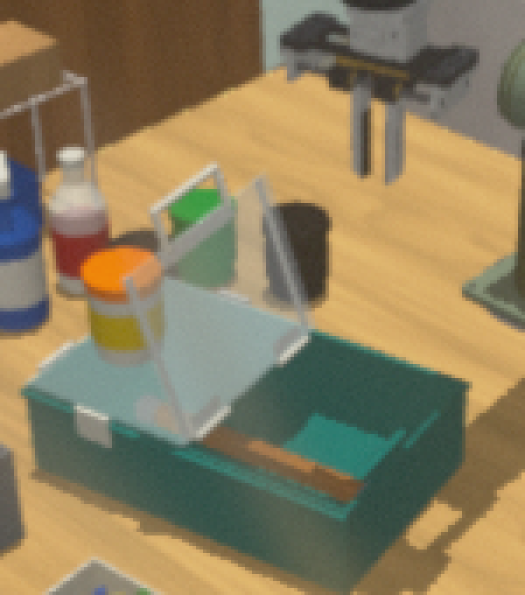

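The lid stands open, leaning back past upright. The top crop shows bare rod running along (285,308) to (365,285), and the scene crop shows it from (205,432) to (358,488). I'll fit its axis by a colour mask.

```bash
python3 - <<'E'
from h import *
np.set_printoptions(precision=4,suppress=True)
for n,f,off,sc,x0,x1,y0,y1 in(("top","open",(170,105),4,285,362,270,325),("scene","open2",(150,90),3.5,200,362,420,500)):
    im=cv2.imread(f"pics/{f}.png");h=cv2.cvtColor(im,cv2.COLOR_BGR2HSV)
    m=np.zeros(im.shape[:2],bool);m[y0:y1,x0:x1]=True
    m&=(h[...,0]<22)&(h[...,1]>90)
    v,u=np.nonzero(m);print(n,m.sum())
    us=np.arange(u.min()+8,u.max()-8,15)
    mid=np.array([[a,v[u==a].mean()] for a in us])
    w=np.array([np.ptp(v[u==a]) for a in us])/sc
    P=ray(n,mid/sc+off-.4,.052 if n=="top" else .046);q=Rb.inv().apply(P-H)[:,:2]
    print(q,w)
    k=np.polyfit(q[:,1],q[:,0],1);print("x=",k,"dir in box")
print(Rb.inv().apply(ray("top",[[212.1,190],[301.2,164.2]],.053)-H))
E
```

```text
top 1976
[[0.0178 0.0621]
 [0.0169 0.0488]
 [0.0161 0.0355]
 [0.0169 0.0216]] [6.75 6.75 6.75 5.75]
x= [0.0275 0.0158] dir in box
scene 3270
[[ 0.0329 -0.0413]
 [ 0.0242 -0.0267]
 [ 0.0239 -0.0064]
 [ 0.0228  0.0132]
 [ 0.0225  0.0331]
 [ 0.0244  0.0543]
 [ 0.0264  0.0753]
 [ 0.0275  0.0957]
 [ 0.025   0.1135]
 [ 0.0261  0.1335]] [3.7143 5.4286 4.5714 5.7143 6.5714 6.5714 6.5714 6.8571 6.8571 6.5714]
x= [-0.0063  0.0259] dir in box
[[ 0.022   0.1717 -0.0645]
 [ 0.008  -0.148  -0.0645]]
```

```bash
cat >> h.py <<'E'
RY=YAW-.03
def tool(lean): # body leans lean rad toward rod +y
    return R.from_euler('z',RY)*R.from_euler('x',-lean)*R.from_euler('z',np.pi/2)*R.from_euler('x',np.pi)
def tcp(g,lean,back=0): # g: grasp point in box frame
    q=tool(lean); return bw(g)+q.apply([0,0,.0188-back]),q
E
python3 - <<'E'
from h import *
G=[.019,.075,.042]
plan([tcp(G,.35,.2),tcp(G,.35,.1),tcp(G,.35)]);print(bot.get_obs()['qpos'].round(2))
E
```

```text
t 8.5 p [0.5019 0.1211 0.4251] F [ 0.  -1.1  0. ]
[[0.069, 0.047, 0.71], [0.063, 0.162, 1.022], [0.058, 0.277, 1.335]]
[[-0.085, -0.09, -0.482], [-0.085, -0.09, -0.482], [-0.085, -0.09, -0.482]]
[0.07 0.   1.33 0.   1.81 1.42]
```

play_rows:
  linear:
    - [0.07,0.05,0.0]
    - [0.07,0.05,0.05]
    - [0.07,0.05,0.1]
    - [0.07,0.05,0.2]
    - [0.07,0.05,0.3]
    - [0.07,0.05,0.4]
    - [0.07,0.05,0.5]
    - [0.07,0.05,0.5]
  rot:
    - [-0.085,-0.09,-0.482]
    - [-0.085,-0.09,-0.482]
    - [-0.085,-0.09,-0.482]
    - [-0.085,-0.09,-0.482]
    - [-0.085,-0.09,-0.482]
    - [-0.085,-0.09,-0.482]
    - [-0.085,-0.09,-0.482]
    - [-0.085,-0.09,-0.482]
  fingers: 0.1

```text
time_s: 9.3
ee_pos: [0.5245, 0.1046, 0.2687]
ee_rot: [3.102, 0.282, 1.387]
ft_force: [0.3, -0.2, 0.4]
finger_gap: 0.549
grasp_force: 0.0
```

```bash
python3 - <<'E'
from h import *
G=[.019,.075,.042]
plan([tcp(G,.35,.13)]);print(bot.get_obs()['qpos'].round(2))
E
```

```text
t 9.3 p [0.5245 0.1046 0.2687] F [ 0.3 -0.2  0.4]
[[0.067, 0.011, 0.406]]
[[-0.024, -0.019, -0.111]]
[ 0.21  0.15  1.5  -0.28  1.56  0.4 ]
```

play_rows:
  linear:
    - [0.03,0.01,0.05]
    - [0.05,0.01,0.15]
    - [0.067,0.011,0.25]
    - [0.067,0.011,0.35]
    - [0.067,0.011,0.406]
    - [0.067,0.011,0.406]
    - [0.067,0.011,0.406]
    - [0.067,0.011,0.406]
  rot:
    - [-0.024,-0.019,-0.111]
    - [-0.024,-0.019,-0.111]
    - [-0.024,-0.019,-0.111]
    - [-0.024,-0.019,-0.111]
    - [-0.024,-0.019,-0.111]
    - [-0.024,-0.019,-0.111]
    - [-0.024,-0.019,-0.111]
    - [-0.024,-0.019,-0.111]

```text
time_s: 10.1
ee_pos: [0.5351, 0.0902, 0.1535]
ee_rot: [3.126, 0.349, 1.741]
ft_force: [0.2, -0.2, -0.1]
finger_gap: 0.553
grasp_force: 0.0
```

```bash
python3 - <<'E'
from h import *
G=[.019,.075,.042]
plan([tcp(G,.35,.06),tcp(G,.35,.02),tcp(G,.35)])
b=bot.get_image("scene")[100:260,160:300,::-1];a=bot.get_image("top")[105:240,170:320,::-1]
cv2.imwrite("pics/pre.png",np.hstack([cv2.resize(b,(420,480),interpolation=3),cv2.resize(a,(375,337),interpolation=3)[:,:].copy() if 0 else cv2.copyMakeBorder(cv2.resize(a,(375,337),interpolation=3),0,143,0,0,0)]))
E
```

```text
t 10.1 p [0.5351 0.0902 0.1535] F [ 0.2 -0.2 -0.1]
[[0.006, -0.021, 0.256], [0.006, -0.023, 0.389], [0.006, -0.024, 0.456]]
[[0.004, -0.0, -0.004], [0.004, -0.0, -0.004], [0.004, -0.0, -0.004]]
```

View pics/pre.png

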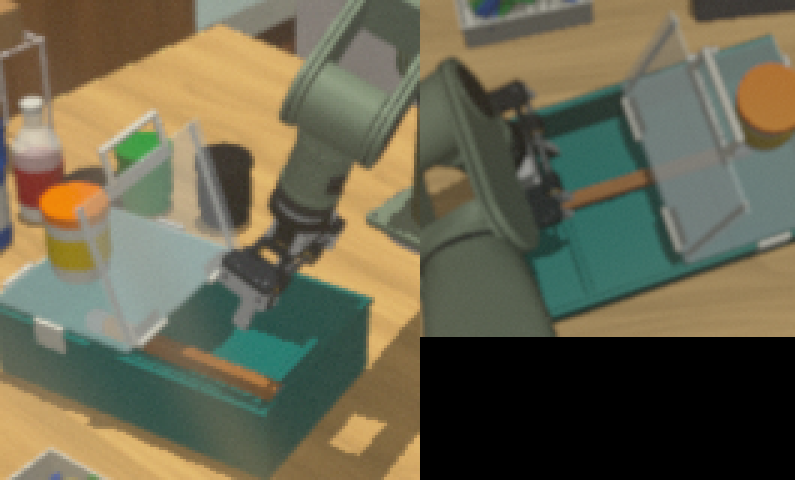

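The gripper leans towards the opening end, with its fingers at (250,310) above the rod, whose bare part runs (150,340) to (275,390). I'll descend slowly and close.

play_rows:
  linear:
    - [0.006,-0.022,0.12]
    - [0.006,-0.022,0.22]
    - [0.006,-0.023,0.3]
    - [0.006,-0.023,0.36]
    - [0.006,-0.024,0.4]
    - [0.006,-0.024,0.43]
    - [0.006,-0.024,0.45]
    - [0.006,-0.024,0.456]
  rot:
    - [0.004,0,-0.004]
    - [0.004,0,-0.004]
    - [0.004,0,-0.004]
    - [0.004,0,-0.004]
    - [0.004,0,-0.004]
    - [0.004,0,-0.004]
    - [0.004,0,-0.004]
    - [0.004,0,-0.004]

```text
time_s: 11.0
ee_pos: [0.5362, 0.0446, 0.0226]
ee_rot: [-3.137, 0.349, 1.756]
ft_force: [0.1, 0.7, 0.4]
finger_gap: 0.549
grasp_force: 0.0
```

play_rows:
  linear:
    - [0,0,0]
    - [0,0,0]
    - [0,0,0]
    - [0,0,0]
    - [0,0,0]
    - [0,0,0]
    - [0,0,0]
    - [0,0,0]
  rot:
    - [0,0,0]
    - [0,0,0]
    - [0,0,0]
    - [0,0,0]
    - [0,0,0]
    - [0,0,0]
    - [0,0,0]
    - [0,0,0]
  fingers: -1
  grip_force: 50

```text
time_s: 11.8
ee_pos: [0.5365, 0.0448, 0.023]
ee_rot: [-3.138, 0.349, 1.756]
ft_force: [1.0, 0.4, 3.1]
finger_gap: 0.208
grasp_force: 50.0
```

```bash
python3 - <<'E'
from h import *
o=bot.get_obs();print(Rb.inv().apply(o['ee_pos']-H)+[0,0,.1175],o['ee_rot'],tool(.35).as_euler('xyz'),o['moment'].round(2),o['ft_force'],o['finger_gap'],o['grasp_force'])
E
```

```text
[0.01738108 0.06863727 0.02298323] [-3.13788386  0.34879817  1.7555507 ] [3.14159265 0.35       1.75379633] [ 0.14 -0.23 -0.  ] [1.01562835 0.38606092 3.12525096] 0.20823077022825257 49.97429072856903
```

```bash
cat >> h.py <<'E'
S=.228;L0=.35
G0=np.array([.0175,.0751,.0407])  # measured grasp point at closing, rod flat
def rod(yi,zb,th,dx=0): # inner end y, inner bottom z (box), tilt -> tcp pose
    zi=zb+.0135*np.cos(th)
    d=np.array([yi+S*np.cos(th)-(-.153+S), zi+S*np.sin(th)-.04])
    return tcp(G0+[.03*(d[0])+dx,d[0],d[1]],L0-th)
E
python3 - <<'E'
from h import *
plan([rod(-.153,.0275-.0055*k/8,.314*k/8) for k in range(1,9)])
E
```

```text
t 11.8 p [0.5365 0.0448 0.023 ] F [1.  0.4 3.1]
[[-0.009, -0.0, -0.029], [-0.017, -0.0, -0.054], [-0.027, -0.001, -0.079], [-0.037, -0.001, -0.103], [-0.049, -0.001, -0.127], [-0.062, -0.001, -0.15], [-0.075, -0.001, -0.173], [-0.09, -0.001, -0.195]]
[[-0.001, 0.012, 0.001], [-0.001, 0.025, 0.0], [-0.001, 0.037, 0.0], [-0.001, 0.05, 0.0], [-0.001, 0.062, 0.0], [-0.001, 0.075, 0.0], [-0.001, 0.087, 0.0], [-0.001, 0.1, 0.0]]
```

play_rows:
  linear:
    - [-0.009,0,-0.029]
    - [-0.017,0,-0.054]
    - [-0.027,0,-0.079]
    - [-0.037,0,-0.103]
    - [-0.049,0,-0.127]
    - [-0.062,0,-0.15]
    - [-0.075,0,-0.173]
    - [-0.09,0,-0.195]
  rot:
    - [0,0.012,0]
    - [0,0.025,0]
    - [0,0.037,0]
    - [0,0.05,0]
    - [0,0.062,0]
    - [0,0.075,0]
    - [0,0.087,0]
    - [0,0.1,0]

```text
time_s: 12.6
ee_pos: [0.536, 0.0394, 0.0861]
ee_rot: [-3.135, 0.032, 1.755]
ft_force: [0.5, 0.4, -1.4]
finger_gap: 0.204
grasp_force: 50.0
```

```bash
python3 - <<'E'
from h import *
o=bot.get_obs();print(o['moment'].round(2),o['ft_force'].round(2),o['finger_gap'],o['grasp_force'])
b=bot.get_image("scene")[130:260,160:310,::-1]
cv2.imwrite("pics/tilt.png",cv2.resize(b,None,fx=5,fy=4.6 if 0 else 5,interpolation=3)[:600])
t=np.tan(.314)
plan([rod(-.153+.023*k,.022+.023*k*t,.314) for k in range(1,9)])
E
```

```text
[ 0.07 -0.04 -0.  ] [ 0.49  0.39 -1.37] 0.20369457579305297 49.96899962425232
t 12.65 p [0.5377 0.0379 0.0877] F [ 1.6 -1.  -0.9]
[[0.081, -0.0, -0.026], [0.157, -0.0, -0.053], [0.233, -0.001, -0.081], [0.309, -0.001, -0.108], [0.385, -0.001, -0.135], [0.46, -0.001, -0.163], [0.536, -0.001, -0.19], [0.612, -0.001, -0.218]]
[[-0.001, -0.001, -0.0], [-0.001, -0.001, -0.0], [-0.001, -0.001, -0.0], [-0.001, -0.001, -0.0], [-0.001, -0.001, -0.0], [-0.001, -0.001, -0.0], [-0.001, -0.001, -0.0], [-0.001, -0.001, -0.0]]
```

View pics/tilt.png

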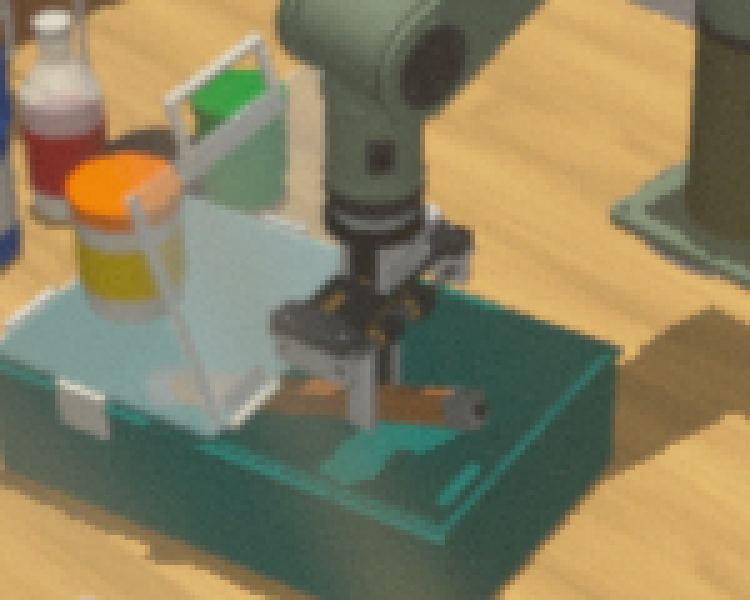

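The rod is tilted with its grey outer socket at crop (480,410), up at rim height; the inner end is still under the fixed half at (165,385), and the forces are small. I'll check these two ends against the plan, then slide.

```bash
python3 - <<'E'
from h import *
print(Rb.inv().apply(ray("scene",[[255.6,211.6]],.137)-H),"exp .022 .161");print(Rb.inv().apply(ray("scene",[[160+155/5,130+385/5]],.035)-H),"exp .013 -.153")
E
```

```text
[[0.02026619 0.16135665 0.0195    ]] exp .022 .161
[[ 0.01482245 -0.14833523 -0.0825    ]] exp .013 -.153
```

play_rows:
  linear:
    - [0.04,0,-0.014]
    - [0.1,0,-0.035]
    - [0.16,0,-0.054]
    - [0.22,0,-0.076]
    - [0.28,0,-0.098]
    - [0.34,0,-0.12]
    - [0.4,0,-0.141]
    - [0.45,0,-0.16]
  rot:
    - [0,0,0]
    - [0,0,0]
    - [0,0,0]
    - [0,0,0]
    - [0,0,0]
    - [0,0,0]
    - [0,0,0]
    - [0,0,0]

```text
time_s: 13.45
ee_pos: [0.5108, 0.1757, 0.1294]
ee_rot: [-3.135, 0.035, 1.756]
ft_force: [-1.3, -0.2, -2.6]
finger_gap: 0.212
grasp_force: 50.0
```

```bash
python3 - <<'E'
from h import *
o=bot.get_obs();print(o['moment'].round(2),o['ft_force'].round(2),o['finger_gap'])
t=np.tan(.314)
plan([rod(.005,.022+.158*t,.314),rod(.03,.022+.183*t,.314),rod(.04,.16,.314),rod(.05,.2,.314)])
E
```

```text
[ 0.06 -0.11 -0.  ] [-1.25 -0.17 -2.59] 0.21175511313583406
t 13.45 p [0.5108 0.1757 0.1294] F [-1.3 -0.2 -2.6]
[[0.063, 0.004, -0.033], [0.146, 0.004, -0.063], [0.17, 0.003, -0.326], [0.198, 0.002, -0.46]]
[[-0.002, -0.0, 0.001], [-0.002, -0.0, 0.001], [-0.002, -0.0, 0.001], [-0.002, -0.0, 0.001]]
```

play_rows:
  linear:
    - [0.06,0,-0.03]
    - [0.11,0,-0.05]
    - [0.15,0,-0.07]
    - [0.17,0,-0.12]
    - [0.18,0,-0.2]
    - [0.19,0,-0.3]
    - [0.2,0,-0.38]
    - [0.2,0,-0.46]
  rot:
    - [0,0,0]
    - [0,0,0]
    - [0,0,0]
    - [0,0,0]
    - [0,0,0]
    - [0,0,0]
    - [0,0,0]
    - [0,0,0]

```text
time_s: 14.25
ee_pos: [0.5009, 0.2381, 0.2668]
ee_rot: [-3.137, 0.035, 1.755]
ft_force: [0.8, -0.0, -0.3]
finger_gap: 0.209
grasp_force: 50.0
```

```bash
python3 - <<'E'
from h import *
o=bot.get_obs();print(o['moment'].round(2),o['ft_force'].round(2),o['finger_gap'])
plan([rod(.05,.225,.314*(1-k/8)) for k in range(1,9)])
E
```

```text
[ 0.09 -0.11  0.02] [ 0.83 -0.   -0.32] 0.20854877775410322
t 14.25 p [0.5009 0.2381 0.2668] F [ 0.8 -0.  -0.3]
[[0.008, -0.001, -0.05], [0.014, -0.001, -0.022], [0.019, -0.001, 0.006], [0.023, -0.001, 0.035], [0.026, -0.001, 0.063], [0.027, -0.0, 0.092], [0.028, -0.0, 0.121], [0.027, -0.0, 0.15]]
[[-0.002, -0.013, 0.0], [-0.002, -0.025, 0.0], [-0.002, -0.038, 0.0], [-0.002, -0.05, 0.0], [-0.002, -0.063, 0.0], [-0.002, -0.075, 0.0], [-0.002, -0.088, 0.0], [-0.002, -0.1, 0.0]]
```

play_rows:
  linear:
    - [0.008,0,-0.04]
    - [0.014,0,-0.022]
    - [0.019,0,0.006]
    - [0.023,0,0.035]
    - [0.026,0,0.063]
    - [0.027,0,0.092]
    - [0.028,0,0.121]
    - [0.027,0,0.15]
  rot:
    - [-0.001,-0.013,0]
    - [-0.002,-0.025,0]
    - [-0.002,-0.038,0]
    - [-0.002,-0.05,0]
    - [-0.002,-0.063,0]
    - [-0.002,-0.075,0]
    - [-0.002,-0.088,0]
    - [-0.002,-0.1,0]

```text
time_s: 15.05
ee_pos: [0.4996, 0.2443, 0.22]
ee_rot: [3.14, 0.35, 1.755]
ft_force: [-0.3, 0.2, -1.5]
finger_gap: 0.209
grasp_force: 50.0
```

play_rows:
  linear:
    - [0,0,0]
    - [0,0,0]
    - [0,0,0]
    - [0,0,0]
    - [0,0,0]
  rot:
    - [0,0,0]
    - [0,0,0]
    - [0,0,0]
    - [0,0,0]
    - [0,0,0]

```text
time_s: 15.55
ee_pos: [0.5003, 0.2437, 0.2214]
ee_rot: [3.139, 0.348, 1.754]
ft_force: [0.4, 0.2, -2.7]
finger_gap: 0.211
grasp_force: 50.0
```

```bash
python3 - <<'E'
from h import *
o=bot.get_obs();print(o['moment'].round(2),o['ft_force'].round(2),o['finger_gap'],o['ee_pos'],o['ee_rot'],o['qd'].round(3))
b=bot.get_image("scene")[60:260,140:390,::-1]
cv2.imwrite("pics/end.png",cv2.resize(b,None,fx=3,fy=3,interpolation=3))
E
```

```text
[ 0.34 -0.05  0.  ] [ 0.36  0.21 -2.66] 0.21064491346376854 [0.50033002 0.24366694 0.22135236] [3.1386611  0.34822638 1.75367208] [ 0.     0.002  0.005  0.001 -0.003 -0.001]
```

View pics/end.png

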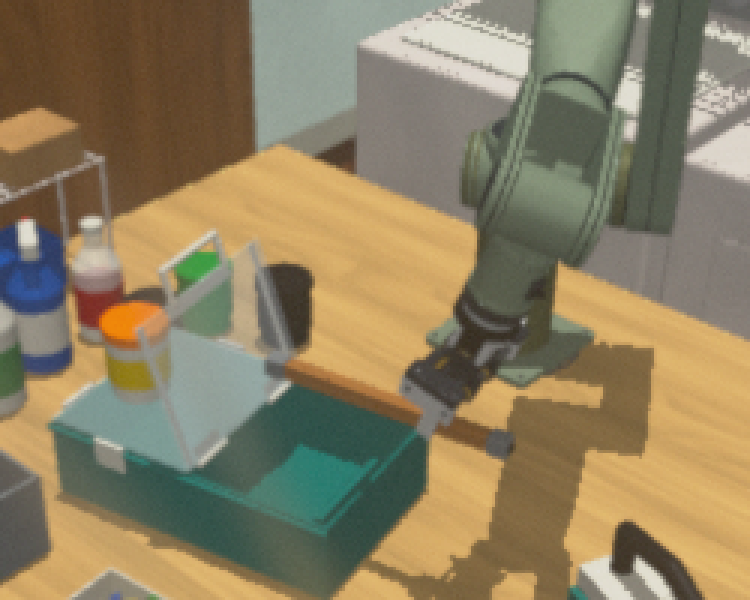

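The rod is out, with its sockets at (277,365) and (502,443); the lid is open, and the tub and other items are undisturbed. I'll check level and height numerically from both views' geometry.

```bash
python3 - <<'E'
from h import *
c=bot.get_calibration("scene");K=np.array([[c['fx'],0,c['cx']],[0,c['fy'],c['cy']],[0,0,1]])
Rc=R.from_euler('xyz',c['orientation'])
o=bot.get_obs();g=Rb.inv().apply(o['ee_pos']-tool(.35).apply([0,0,.0188])-H)+[0,0,.1175];print("grasp",g)
for th in(-.1,-.05,0,.05,.1):
  for s in(-S,.33-S):
    w=bw(g+[.03*s,s*np.cos(th),s*np.sin(th)]);p=cv2.projectPoints(Rc.inv().apply(w-c['position'])[None],np.zeros(3),np.zeros(3),K,c['dist'])[0].ravel()
    print(th,round(s,3),((p+.4-[140,60])*3).round(0))
E
```

```text
grasp [0.02419417 0.2771471  0.23885746]
-0.1 -0.228 [271. 345.]
-0.1 0.102 [510. 455.]
-0.05 -0.228 [271. 353.]
-0.05 0.102 [511. 452.]
0 -0.228 [271. 361.]
0 0.102 [511. 448.]
0.05 -0.228 [271. 368.]
0.05 0.102 [512. 445.]
0.1 -0.228 [272. 376.]
0.1 0.102 [512. 441.]
```

```bash
python3 -c "
from bench import bot
print(bot.finish_job())"
```

```text
the job is handed in; nothing more can be done
None
```

I handed the job in at about 15.6 s of the 64 s allowed: the half-lid is open and leaning back at about 1.9 rad. The gripper holds the rod still, level to about a degree, clear of the lid and about 11 cm above the rim. The last scene picture shows the tub and nearby bottles undisturbed.

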